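# Put the press drivers back on their rail in order of size

### The arm

A 6-joint arm with a two-finger parallel gripper is mounted at the origin on a cart in front of the work surface, level with it; the furniture and walls round the work are solid. World frame = base frame: x ahead of the robot, y to its left, z up, the work surface at z = 0. Lengths are in mm, angles in rad, forces in N, time in s.
With the tool pointing down it reaches from about 425 to 950 mm from the base axis. Payload 14.7 kg.
Tool frame: the origin (TCP) lies at the very end of the fingers, on their centre line; the grasp point (between the pads) lies 19 mm behind it; y points along the fingers, z is the direction in which the jaws open and shut, and the axes are right-handed (so a half turn about y gives the same grasp; the last joint's range is limited). The gripper opens to 85 mm and grips with 20 to 120 N. Pads are 22 mm wide; open, the fingers measure 114 mm over their backs; the gripper's body (76 mm by 85 mm) begins 54 mm behind the grasp point. The pads swing forward as they close: fully open they stand 13 mm farther back than shut.
Start: joints at [-1.225, 0.48, 1.596, -0, 1.065, -0.047], TCP at [248.82, -600.484, 231.297] pointing down, gripper open.
Joint ranges: [-2.75, 2.75], [-0.82, 2.05], [0.23, 2.67], [-1.56, 4.7], [0.09, 2.69], [-2.92, 2.92]. Speed limits (rad/s): [1.89, 1.89, 2.39, 3.01, 3.01, 3.01].

### API

Orientations are given as a 3x3 rotation matrix whose columns are the frame's x, y, z axes.
In Python, from station import r gives the robot as it stands. The module is installed in compiled form; this text tells all that it offers.
- The arm moves only by the tool carry_out, never from a script. Its argument "rows" is a list of rows, each an object of numbers: "grip": the finger opening in mm, from 0 to 85.4; "dx", "dy", "dz": the shift along the tool's x, y, z in mm; "roll": the turn about the tool's y in degrees. In form: [{"grip": .., "dx": .., "dy": .., "dz": .., "roll": ..}, ...]. A call has 1 to 20 rows; each row shifts and turns the commanded pose from where the row before left it, along the tool's axes as they then stand; what a row does not reach is not made up. A row lasts 1/8 s, in which the tool goes at most 62.5 mm and 10.7 degrees, less where a joint would pass 70% of its speed; a pose out of reach is approached as far as the arm can. A call with a gripper value outside its range is refused whole. The fingers move at their own pace and stop on an object; the grip force is fixed at half the most. Time passes only in rows, so rows that do not move let the fingers close. It gives the time, the measured TCP pose, the force and the opening at its end, in the units of the state.
- r.get_state(): the state, without advancing time (a new reading comes with each control period).
- r.get_image(name): name is "side" or "top" or "wrist"; returns a dict with "color" (384x512x3 uint8, red, green, blue), "depth" (384x512 float32, mm along the optical axis (not along the pixel's ray), 0 where there is no reading), "K" (3x3 intrinsics, pixels), "R" (3x3) and "t" (3): a world point X has camera coordinates R X + t; the wrist camera has in their place "hand_eye" (4x4, takes a point from camera to tool coordinates, whose origin is the TCP and whose axes are the tool frame's). Camera axes: x right, y down, z forward; pixel columns grow to the right and rows downward; lengths in mm; the calibration is good to about 2 mm. A picture is of the moment at which its call begins: read the wrist's pose just before it.
- r.sign_off(): hands the job in, once; it reports no verdict.
The state is a dict: "time": time; "q": joint angles; "dq": joint speeds; "joint_efforts": joint torques, N m; "position": TCP position; "ee_rot": TCP orientation; "ft_force": force on the tool from outside, world axes, zero at the start; "torque": the same for the moment, N m; "finger_gap": finger opening in mm.
Only numpy, scipy, OpenCV 4.12 (cv2) and the standard library are available. Lean on these libraries where they do the work, as an engineer would, in place of code of your own. Each camera call takes 0.05 s, during which the arm holds its last target.

### The job

Put the four loose steel press drivers back on the tooling rail in order of foot size, one upright and centred on each black rubber pad: the one with the smallest foot on the pad next to the upright end stop, then ever larger ones, the largest at the far end. Do not knock any driver over.

Things in the scene. Friction and masses are not known exactly. Their poses are not given: they have to be found in the camera images.
- driver_26: Loose steel press driver with the smallest foot of the four: round foot 26 mm across and 12 mm thick, on it an upright round grip 20 mm across with dark knurl rings; 72 mm tall overall. The four differ only in foot size (26, 36, 46, 56 mm). Stands upright on the bench at the start. Origin: centre of the underside of the foot; z up along the grip.
- driver_36: Loose steel press driver with the second smallest foot of the four: round foot 36 mm across and 12 mm thick, on it an upright round grip 20 mm across with dark knurl rings; 72 mm tall overall. The four differ only in foot size (26, 36, 46, 56 mm). Stands upright on the bench at the start. Origin: centre of the underside of the foot; z up along the grip.
- driver_46: Loose steel press driver with the second largest foot of the four: round foot 46 mm across and 12 mm thick, on it an upright round grip 20 mm across with dark knurl rings; 72 mm tall overall. The four differ only in foot size (26, 36, 46, 56 mm). Stands upright on the bench at the start. Origin: centre of the underside of the foot; z up along the grip.
- driver_56: Loose steel press driver with the largest foot of the four: round foot 56 mm across and 12 mm thick, on it an upright round grip 20 mm across with dark knurl rings; 72 mm tall overall. The four differ only in foot size (26, 36, 46, 56 mm). Stands upright on the bench at the start. Origin: centre of the underside of the foot; z up along the grip.
- rail: Fixed aluminium tooling rail, 72 mm wide (its x), 326 mm long (its y), 12 mm thick, lying on the bench. Origin: centre of its underside; z up. Four pads lie on it in a row and one of its ends carries the upright stop; turned a little differently each time.
- pad_a: Fixed black round rubber pad on the rail, 64 mm across, 3 mm thick, at the rail's +y (left) end of the row, +105 mm along the rail's y axis. Origin: centre of its underside; its top is 3 mm higher, 15 mm above the bench. All four pads look alike.
- pad_b: Fixed black round rubber pad on the rail, 64 mm across, 3 mm thick, second from the rail's +y (left) end, +35 mm along the rail's y axis. Origin: centre of its underside; its top is 3 mm higher, 15 mm above the bench. All four pads look alike.
- pad_c: Fixed black round rubber pad on the rail, 64 mm across, 3 mm thick, third from the rail's +y (left) end, -35 mm along the rail's y axis. Origin: centre of its underside; its top is 3 mm higher, 15 mm above the bench. All four pads look alike.
- pad_d: Fixed black round rubber pad on the rail, 64 mm across, 3 mm thick, at the rail's -y (right) end of the row, -105 mm along the rail's y axis. Origin: centre of its underside; its top is 3 mm higher, 15 mm above the bench. All four pads look alike.
- end_stop: Fixed upright dark steel stop on one end of the rail, 60 x 18 mm, 58 mm tall with the round screw head on top. It stands 46 mm beyond the centre of the nearest pad, at the rail's +y or -y end, different from start to start; the other end has only a thin flat plate. Origin: centre of its underside, 12 mm above the bench.
There are look-alikes about, which are no part of the job. Leave any green look-alike of the driver_26 alone. Leave any red look-alike of the driver_56 alone.

How it is judged:
By the outcome, as a careful person would: the job done as asked, in the order asked, and still so for the second after the job is handed in, with the robot touching nothing.
It also fails if it takes over 96 s, if anything falls off the work surface, if the arm or the gripper's body presses on something with over 40 N, if the wrist force passes 120 N, or if a joint passes its speed limit or range.

## Working session

There is one attempt and no reset: what is moved stays moved. The work goes in short steps, Python scripts to look and compute and a tool call to move; the robot and the scene stay as the last step left them, time stands still between calls to the robot, and variables do not carry over. Pictures are saved under pics/ and viewed, and the job is handed in when it is done.

Besides the shell and the picture viewer there is one more tool, called after "Call:" by a JSON object that holds its "name" and its "arguments", one argument or row to a line. carry_out: Moves the arm, as the interface text tells. Its arguments: {"type":"object","properties":{"rows":{"type":"array","items":{"type":"object","properties":{"grip":{"type":"number"},"dx":{"type":"number"},"dy":{"type":"number"},"dz":{"type":"number"},"roll":{"type":"number"}}}}},"required":["rows"]}

```bash
mkdir -p pics
python3 - <<'E'
from station import r
import cv2,numpy as np
s=r.get_state();print(s)
for n in("top","side"):
    d=r.get_image(n);cv2.imwrite(f"pics/{n}0.png",d["color"][:,:,::-1]);np.savez(f"{n}0.npz",**d);print(n,d["K"],d["R"],d["t"])
E
```

```text
{'time': 0.0, 'q': array([-1.22460454e+00,  4.80819429e-01,  1.59690802e+00, -1.52419787e-05,
        1.06507699e+00, -4.66429742e-02]), 'dq': array([-0.00100868, -0.00075077, -0.00102237, -0.00060798,  0.00071323,
       -0.00027388]), 'joint_efforts': array([ 2.54786326e-03, -9.50649047e+01, -4.30195570e+01, -1.45189406e-04,
        1.23656340e-02,  2.41012066e-05]), 'position': array([ 248.67015817, -600.09179067,  230.66770802]), 'ee_rot': array([[-9.23824782e-01, -4.23723086e-04,  3.82815350e-01],
       [-3.82815582e-01,  1.13536638e-03, -9.23824086e-01],
       [-4.31900857e-05, -9.99999266e-01, -1.21108740e-03]]), 'ft_force': array([ 0.22407687,  0.43401487, -0.21233083]), 'torque': array([ 0.0406733 , -0.01862246, -0.00317053]), 'finger_gap': 85.42408578909614}
top [[474.61878765   0.         251.99703542]
 [  0.         474.61878765 189.24922488]
 [  0.           0.           1.        ]] [[ 0.02919784 -0.99948208 -0.01353019]
 [-0.99384039 -0.02758003 -0.10733416]
 [ 0.1069054   0.01658077 -0.99413093]] [ 127.45002486  539.59477273 1175.26242335]
side [[393.68513222   0.         257.68550775]
 [  0.         393.68513222 195.26465832]
 [  0.           0.           1.        ]] [[-0.81944026 -0.57316385 -0.00092516]
 [-0.35183835  0.50428877 -0.78860802]
 [ 0.45246816 -0.64589166 -0.61489555]] [515.52529819 146.86740077 788.05764206]
```

View pics/top0.png

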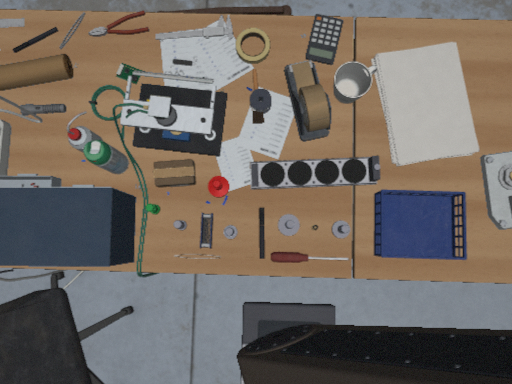

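View pics/side0.png

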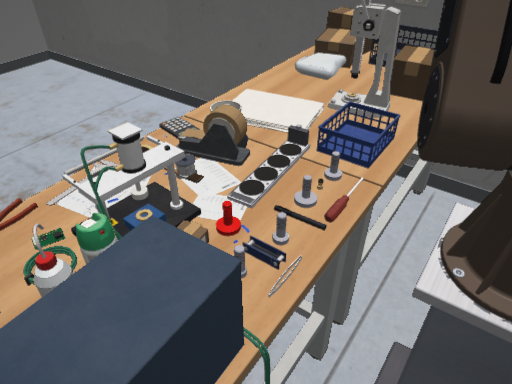

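The top view shows the four grey drivers near (179,224), (230,232), (289,224) and (341,229). The red look-alike is at (218,187) and the green one at (152,209). The pads run from (272,174) to (354,171), and the stop seems to be at the right end, around (375,168). Next I'll measure these from depth.

```bash
cat > h.py <<'E'
import numpy as np,cv2
def cloud(d,R=None,t=None):
    z=d["depth"].astype(float);K=d["K"];h,w=z.shape
    u,v=np.meshgrid(np.arange(w),np.arange(h))
    P=np.stack([(u-K[0,2])/K[0,0]*z,(v-K[1,2])/K[1,1]*z,z],-1)
    if R is None: R,t=d["R"],d["t"]
    W=(P-t)@R; W[z==0]=np.nan
    return W
def at(d,u,v,z):
    ray=d["R"].T@np.array([(u-d["K"][0,2])/d["K"][0,0],(v-d["K"][1,2])/d["K"][1,1],1]);o=-d["R"].T@d["t"]
    return o+ray*(z-o[2])/ray[2]
E
python3 - <<'E'
from h import *
d=dict(np.load("top0.npz"));W=cloud(d)
c=d["color"]
cv2.imwrite("pics/z1.png",cv2.resize(c[140:280,130:390,::-1],None,fx=3,fy=3,interpolation=cv2.INTER_CUBIC))
for u,v in[(179,224),(230,232),(289,224),(341,229),(218,187),(152,209)]:
    w=W[v-18:v+18,u-18:u+18].reshape(-1,3)
    c0=W[v,u]
    w=w[np.hypot(w[:,0]-c0[0],w[:,1]-c0[1])<45]
    top=w[(w[:,2]>60)&(w[:,2]<85)];ft=w[(w[:,2]>6)&(w[:,2]<18)]
    print(u,v,c0.round(),"top",len(top),top.mean(0).round(1) if len(top) else "","foot",len(ft),ft.min(0).round(),ft.max(0).round())
for n,u,v,z in[("p",272,174,15),("p",301,173,15),("p",327,172,15),("p",354,171,15)]:print(at(d,u,v,z).round(),W[v,u].round())
print(W[160:180:4,366:384:3,2].round(),W[160:186:4,248:262:3,2].round())
E
```

```text
179 224 [441. 318.  69.] top 59 [440.5 322.8  70.2] foot 27 [412. 297.   6.] [453. 340.  16.]
230 232 [425. 193.  67.] top 54 [426.6 196.8  69.9] foot 93 [411. 161.   6.] [448. 215.  18.]
289 224 [449.  50.  73.] top 57 [449.1  49.2  70.7] foot 305 [423.  21.   7.] [480.  77.  18.]
341 229 [441. -77.  66.] top 61 [441.8 -83.6  70.4] foot 172 [ 409. -107.    6.] [463. -62.  17.]
218 187 [535. 226.  67.] top 56 [542.9 231.6  70.4] foot 283 [501. 204.   6.] [570. 260.  18.]
152 209 [476. 385.  71.] top 60 [479.5 393.2  70. ] foot 47 [448. 360.   6.] [508. 426.  18.]
[578.  93.  15.] [578.  93.  16.]
[583.  18.  15.] [583.  18.  17.]
[587. -49.  15.] [587. -49.  15.]
[ 592. -118.   15.] [ 592. -119.   13.]
[[12. 37. 59. 62. 61.  4.]
 [13. 36. 62. 70. 59.  2.]
 [ 9. 35. 61. 70. 74.  0.]
 [10. 32. 55. 59. 59.  2.]
 [ 9. 23. 58. 59. 59.  1.]] [[-2. -4. -1.  2. -0.]
 [ 2. 11. 14. 12. 12.]
 [-0. 10. 13. 16.  7.]
 [-2. 14. 14. 13. 15.]
 [-0. 13. 17. 15. 16.]
 [ 5. 10. 15. 14. 12.]
 [ 5. 14. 14. 15. 12.]]
```

View pics/z1.png

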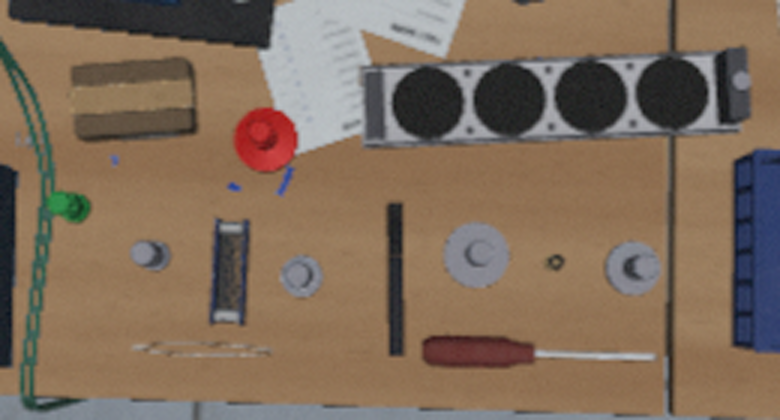

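The stop is at the -y end, with heights of 59–74 mm against about 13 mm for the plate. So the plan is 26→d, 36→c, 46→b, 56→a. First I'll get the hand-eye transform and the box height, then turn the jaws to lie across the rail.

Run:
```python
from station import r
from h import *
d=r.get_image("wrist");print(d["hand_eye"].round(3),d["K"])
W=cloud(dict(np.load("top0.npz")))
b=W[195:262,20:140].reshape(-1,3);b=b[b[:,2]>100];print("box",np.nanpercentile(b,[1,50,99],axis=0).round())
b=W[192:258,372:468].reshape(-1,3);b=b[b[:,2]>20];print("basket",np.nanpercentile(b,[1,50,99],axis=0).round())
b=W[80:130,120:225].reshape(-1,3);b=b[b[:,2]>20];print("stand",np.nanpercentile(b,[1,50,99],axis=0).round())
b=W[60:140,285:330].reshape(-1,3);b=b[b[:,2]>20];print("tape",np.nanpercentile(b,[1,50,99],axis=0).round())
```

```text
[[-1.00000e-03  9.57000e-01  2.90000e-01 -7.32240e+01]
 [-0.00000e+00 -2.90000e-01  9.57000e-01 -1.41797e+02]
 [ 1.00000e+00  0.00000e+00  0.00000e+00  6.23000e-01]
 [ 0.00000e+00  0.00000e+00  0.00000e+00  1.00000e+00]] [[302.57358439   0.         260.64699638]
 [  0.         302.57358439 191.89182938]
 [  0.           0.           1.        ]]
box [[351. 443. 109.]
 [422. 527. 204.]
 [494. 639. 209.]]
basket [[ 377. -372.   20.]
 [ 465. -296.   76.]
 [ 537. -168.   84.]]
stand [[655. 235.  20.]
 [683. 334. 170.]
 [791. 445. 255.]]
tape [[678. -39.  22.]
 [745.  12. 104.]
 [865.  60. 149.]]
```

Call:
{"name": "carry_out", "arguments": {
  "rows": [
    {"roll": -10.2},
    {"roll": -10.2},
    {"roll": -10.2},
    {"roll": -10.2},
    {"roll": -10.2},
    {"roll": -10.2},
    {"roll": -10.2}
  ]
}}

```text
invalid input
```

Call:
{"name": "carry_out", "arguments": {
  "rows": [
    {"grip": 85, "dx": 0, "dy": 0, "dz": 0, "roll": -10.2},
    {"grip": 85, "dx": 0, "dy": 0, "dz": 0, "roll": -10.2},
    {"grip": 85, "dx": 0, "dy": 0, "dz": 0, "roll": -10.2},
    {"grip": 85, "dx": 0, "dy": 0, "dz": 0, "roll": -10.2},
    {"grip": 85, "dx": 0, "dy": 0, "dz": 0, "roll": -10.2},
    {"grip": 85, "dx": 0, "dy": 0, "dz": 0, "roll": -10.2},
    {"grip": 85, "dx": 0, "dy": 0, "dz": 0, "roll": -10.2}
  ]
}}

```text
time: 1.02
position: [248.8, -600.3, 231.0]
ee_rot: [[0.074, -0.0, 0.997], [-0.997, 0.001, 0.074], [-0.001, -1.0, -0.0]]
ft_force: [-0.1, 0.6, -0.8]
finger_gap: 85.3
```

Call:
{"name": "carry_out", "arguments": {
  "rows": [
    {"grip": 85, "dx": -44.8, "dy": -4, "dz": 20.4, "roll": 0.2},
    {"grip": 85, "dx": -44.8, "dy": -4, "dz": 20.4, "roll": 0},
    {"grip": 85, "dx": -44.8, "dy": -4, "dz": 20.4, "roll": 0},
    {"grip": 85, "dx": -44.8, "dy": -4, "dz": 20.4, "roll": 0},
    {"grip": 85, "dx": -44.8, "dy": -4, "dz": 20.4, "roll": 0},
    {"grip": 85, "dx": -44.8, "dy": -4, "dz": 20.4, "roll": 0},
    {"grip": 85, "dx": -44.8, "dy": -4, "dz": 20.4, "roll": 0},
    {"grip": 85, "dx": -44.8, "dy": -4, "dz": 20.4, "roll": 0},
    {"grip": 85, "dx": -44.8, "dy": -4, "dz": 20.4, "roll": 0},
    {"grip": 85, "dx": -44.8, "dy": -4, "dz": 20.4, "roll": 0},
    {"grip": 85, "dx": -44.8, "dy": -4, "dz": 20.4, "roll": 0},
    {"grip": 85, "dx": -44.8, "dy": -4, "dz": 20.4, "roll": 0},
    {"grip": 85, "dx": -44.8, "dy": -4, "dz": 20.4, "roll": 0},
    {"grip": 85, "dx": 0, "dy": 0, "dz": 0, "roll": 0},
    {"grip": 85, "dx": 0, "dy": 0, "dz": 0, "roll": 0}
  ]
}}

```text
time: 2.9
position: [475.3, -2.2, 283.1]
ee_rot: [[0.066, -0.001, 0.998], [-0.998, -0.0, 0.066], [0.0, -1.0, -0.001]]
ft_force: [-0.2, 0.1, -0.4]
finger_gap: 84.6
```

```bash
cat >> h.py <<'E'
def wrist(r,name):
    s=r.get_state();d=r.get_image("wrist");H=d["hand_eye"]
    Rt=s["ee_rot"];Rc=Rt@H[:3,:3];tc=Rt@H[:3,3]+s["position"]
    d["R"]=Rc.T;d["t"]=-Rc.T@tc;d["pos"]=s["position"];d["rot"]=Rt
    cv2.imwrite(f"pics/{name}.png",d["color"][:,:,::-1]);np.savez(name+".npz",**d)
    return d
E
python3 - <<'E'
from station import r
from h import *
d=wrist(r,"w1");print(d["pos"],r.get_state()["time"],r.get_state()["q"].round(2))
E
```

```text
[475.30432554  -2.16585107 283.05254286] 2.95 [-0.07  0.18  1.92 -0.    1.05 -0.13]
```

View pics/w1.png

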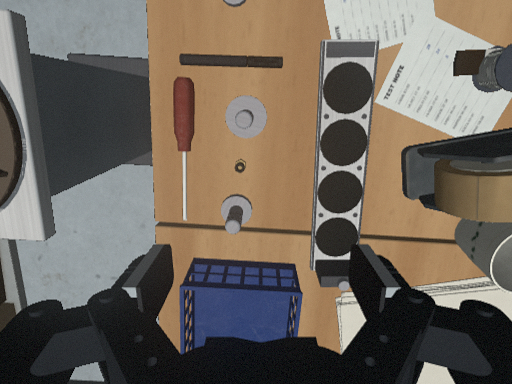

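The wrist view shows all four pads at roughly (348,88), (344,142), (340,192) and (337,236), with the 56 foot at (245,117) and the 46 foot at (236,210). I'll rectify to the bench plane and fit circles.

```bash
cat >> h.py <<'E'
def rect(d,z,x0,x1,y0,y1,s=2.0):
    # image: rows = x decreasing (up=+x), cols = y decreasing
    n,m=int((x1-x0)*s),int((y1-y0)*s)
    jj,ii=np.meshgrid(np.arange(m),np.arange(n))
    X=np.stack([x1-ii/s,y1-jj/s,np.full(ii.shape,float(z))],-1)
    P=X@d["R"].T+d["t"];K=d["K"]
    return cv2.remap(d["color"],(P[...,0]/P[...,2]*K[0,0]+K[0,2]).astype(np.float32),(P[...,1]/P[...,2]*K[1,1]+K[1,2]).astype(np.float32),cv2.INTER_CUBIC)
def circ(d,z,cx,cy,rad,save=None,h=12,dr=2.0,sign=1):
    """best circle of radius rad near (cx,cy): maximise radial gradient over arc (sub-mm)"""
    s=2.0;w=rad+h+8
    im=rect(d,z,cx-w,cx+w,cy-w,cy+w,s)
    g=cv2.GaussianBlur(im,(0,0),1.5).astype(float)
    gx=np.stack([cv2.Sobel(g[...,c],cv2.CV_64F,1,0) for c in range(3)]);gy=np.stack([cv2.Sobel(g[...,c],cv2.CV_64F,0,1) for c in range(3)])
    a=np.linspace(0,2*np.pi,180,endpoint=False);best=[]
    for R in (rad-dr,rad-dr/2,rad,rad+dr/2,rad+dr):
      for ox in np.arange(-h,h+.1,.5):
        for oy in np.arange(-h,h+.1,.5):
            u=(w-(oy+R*np.cos(a)))*s;v=(w-(ox+R*np.sin(a)))*s
            u_=u.round().astype(int);v_=v.round().astype(int)
            G=np.abs(-gx[:,v_,u_]*np.cos(a)-gy[:,v_,u_]*np.sin(a)).max(0)
            best.append((np.minimum(G,60).mean(),cx+ox,cy+oy,R))
    best.sort(reverse=True)
    if save:
        o=im[:,:,::-1].copy();b=best[0];cv2.circle(o,(int((cy+w-b[2])*s),int((cx+w-b[1])*s)),int(b[3]*s),(0,0,255),1);cv2.imwrite(save,cv2.resize(o,(300,300)))
    B=np.array(best[:8]);return best[0],B[:,1:3].mean(0).round(2),B[:,1:3].std(0).round(2)
E
python3 - <<'E'
from h import *
d=dict(np.load("w1.npz"))
P=[]
for n,u,v in[("a",348,88),("b",344,142),("c",340,192),("d",337,236)]:
    p=at(d,u,v,15);b=circ(d,15,p[0],p[1],32,f"pics/p{n}.png");print(n,p.round(),b);P.append(b[1])
P=np.array(P);print(np.diff(P,axis=0),np.linalg.norm(np.diff(P,axis=0),axis=1))
for n,u,v,R in[("56",245,117,28),("46",236,210,23)]:
    p=at(d,u,v,12);b=circ(d,12,p[0],p[1],R,f"pics/f{n}.png");print(n,p.round(),b)
W=cloud(d)
for u,v in [(365,280),(340,236)]: print(W[v,u].round())
I=[cv2.imread(f"pics/{x}.png") for x in("pa","pb","pc","pd","f56","f46")]
cv2.imwrite("pics/m1.png",cv2.resize(np.vstack([np.hstack(I[:3]),np.hstack(I[3:])]),(780,520)))
E
```

```text
a [581.  93.  15.] ((np.float64(59.63528568658768), np.float64(580.2014179348462), np.float64(93.52720034751087), 31.0), array([580.08,  92.9 ]), array([0.33, 0.48]))
b [586.  24.  15.] ((np.float64(59.97777199050461), np.float64(585.131786671507), np.float64(22.82440590159061), 31.0), array([584.88,  23.57]), array([0.25, 0.56]))
c [590. -46.  15.] ((np.float64(59.96613355007309), np.float64(590.2541983513969), np.float64(-46.44410743966199), 31.0), array([589.94, -45.94]), array([0.24, 0.61]))
d [ 595. -114.   15.] ((np.float64(56.363200075190434), np.float64(594.4905985863621), np.float64(-115.82022896002532), 31.0), array([ 594.68, -115.32]), array([0.24, 0.61]))
[[  4.8  -69.33]
 [  5.06 -69.51]
 [  4.74 -69.38]] [69.49596319 69.69392872 69.54172848]
56 [451.  48.  12.] ((np.float64(59.95062684281347), np.float64(451.67690434094857), np.float64(48.541928043097144), 28), array([451.43,  48.29]), array([0.25, 0.25]))
46 [444. -84.  12.] ((np.float64(52.71797959698796), np.float64(444.3519441557883), np.float64(-82.93213825175859), 23), array([444.41, -83.62]), array([0.3, 1. ]))
[517.   3. 317.]
[ 600. -114.   14.]
```

View pics/m1.png

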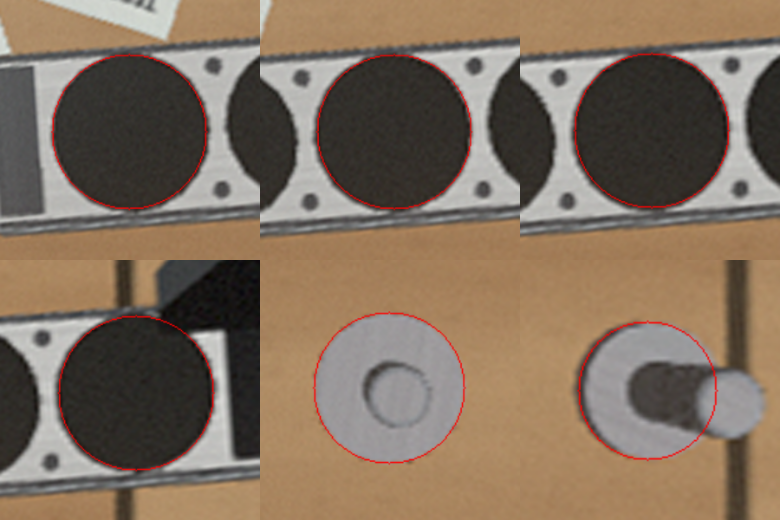

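Fits are clean: pad spacing is 69.6 mm against 70 and the rail yaw is about 4.0°. I'll start with driver 56.

Call:
{"name": "carry_out", "arguments": {
  "rows": [
    {"grip": 85, "dx": -26, "dy": 0, "dz": -10.2, "roll": 0},
    {"grip": 85, "dx": -26, "dy": 0, "dz": -10.2, "roll": -0.2},
    {"grip": 85, "dx": 0, "dy": 40, "dz": 0, "roll": 0},
    {"grip": 85, "dx": 0, "dy": 40, "dz": 0, "roll": 0},
    {"grip": 85, "dx": 0, "dy": 40, "dz": 0, "roll": 0},
    {"grip": 85, "dx": 0, "dy": 40, "dz": 0, "roll": 0},
    {"grip": 85, "dx": 0, "dy": 20, "dz": 0, "roll": 0},
    {"grip": 85, "dx": 0, "dy": 0, "dz": 0, "roll": 0},
    {"grip": 85, "dx": 0, "dy": 0, "dz": 0, "roll": 0}
  ]
}}

```text
time: 4.08
position: [452.3, 47.9, 104.0]
ee_rot: [[0.067, 0.001, 0.998], [-0.998, 0.0, 0.067], [0.0, -1.0, 0.001]]
ft_force: [0.4, 0.4, -0.3]
finger_gap: 84.9
```

Run:
```python
from station import r
from h import *
d=wrist(r,"w2");print(d["pos"],d["rot"].round(3))
```

```text
[452.34904275  47.8592271  104.02867469] [[ 0.067  0.001  0.998]
 [-0.998  0.     0.067]
 [ 0.    -1.     0.001]]
```

View pics/w2.png

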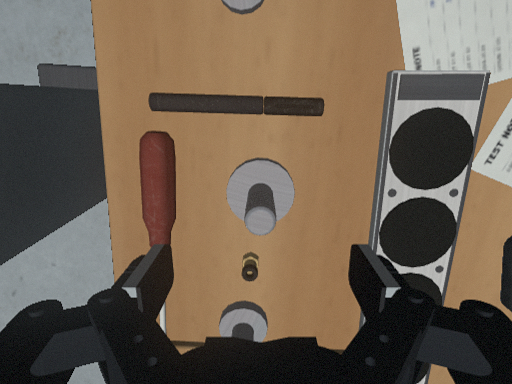

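The driver 56 foot is at (260,190), centred between the fingers at columns 160 and 360. I'll re-measure it from here.

Run:
```python
from h import *
d=dict(np.load("w2.npz"))
print(circ(d,12,451.5,48.3,28)[1:]); print(circ(d,72,451.5,48.3,10,h=8,dr=1)[1:])
for z,u,v in((15,431,148),(15,418,232)):
    p=at(d,u,v,z);print(circ(d,z,p[0],p[1],32)[1:])
```

```text
(array([451.56,  48.92]), array([0.17, 0.48]))
(array([451.31,  49.24]), array([0.61, 0.53]))
(array([579.6 ,  93.29]), array([0.25, 0.41]))
(array([584.42,  24.21]), array([0.25, 0.56]))
```

Call:
{"name": "carry_out", "arguments": {
  "rows": [
    {"grip": 85, "dx": 0, "dy": 30, "dz": -0.8, "roll": 0},
    {"grip": 85, "dx": 0, "dy": 30, "dz": 0, "roll": 0},
    {"grip": 85, "dx": 0, "dy": 18, "dz": 0, "roll": 0},
    {"grip": 85, "dx": 0, "dy": 0, "dz": 0, "roll": 0},
    {"grip": 60, "dx": 0, "dy": 0, "dz": 0, "roll": 0},
    {"grip": 40, "dx": 0, "dy": 0, "dz": 0, "roll": 0},
    {"grip": 15, "dx": 0, "dy": 0, "dz": 0, "roll": 0},
    {"grip": 15, "dx": 0, "dy": 0, "dz": 0, "roll": 0},
    {"grip": 15, "dx": 0, "dy": 0, "dz": 0, "roll": 0},
    {"grip": 15, "dx": 0, "dy": 0, "dz": 0, "roll": 0},
    {"grip": 15, "dx": 0, "dy": 0, "dz": 0, "roll": 0},
    {"grip": 15, "dx": 0, "dy": 0, "dz": 0, "roll": 0}
  ]
}}

```text
time: 5.62
position: [451.5, 48.5, 25.8]
ee_rot: [[0.068, 0.001, 0.998], [-0.998, 0.0, 0.068], [0.0, -1.0, 0.001]]
ft_force: [-1.2, -0.1, 12.1]
finger_gap: 18.8
```

Call:
{"name": "carry_out", "arguments": {
  "rows": [
    {"grip": 15, "dx": 0, "dy": -10, "dz": 0, "roll": 0},
    {"grip": 15, "dx": 0, "dy": -30, "dz": 0, "roll": 0},
    {"grip": 15, "dx": 0, "dy": -30, "dz": 0, "roll": 0},
    {"grip": 15, "dx": -7.1, "dy": 0, "dz": 26.2, "roll": 0},
    {"grip": 15, "dx": -7.1, "dy": 0, "dz": 26.2, "roll": 0},
    {"grip": 15, "dx": -7.1, "dy": 0, "dz": 26.2, "roll": 0},
    {"grip": 15, "dx": -7.1, "dy": 0, "dz": 26.2, "roll": 0},
    {"grip": 15, "dx": -7.1, "dy": 0, "dz": 26.3, "roll": 0},
    {"grip": 15, "dx": 0, "dy": 0, "dz": 0, "roll": 0},
    {"grip": 15, "dx": 0, "dy": 20, "dz": 0, "roll": 0},
    {"grip": 15, "dx": 0, "dy": 15, "dz": 0, "roll": 0},
    {"grip": 15, "dx": 0, "dy": 0, "dz": 0, "roll": 0},
    {"grip": 15, "dx": 0, "dy": 0, "dz": 0, "roll": 0}
  ]
}}

```text
time: 7.25
position: [579.5, 92.7, 60.7]
ee_rot: [[0.068, 0.0, 0.998], [-0.998, 0.0, 0.068], [-0.0, -1.0, 0.0]]
ft_force: [0.3, -0.2, -2.6]
finger_gap: 18.7
```

Run:
```python
from station import r
from h import *
d=wrist(r,"w3");print(d["pos"])
d=r.get_image("side");cv2.imwrite("pics/s3.png",d["color"][60:260,180:380,::-1].repeat(3,0).repeat(3,1))
```

```text
[579.52165087  92.68604376  60.67490657]
```

View pics/w3.png

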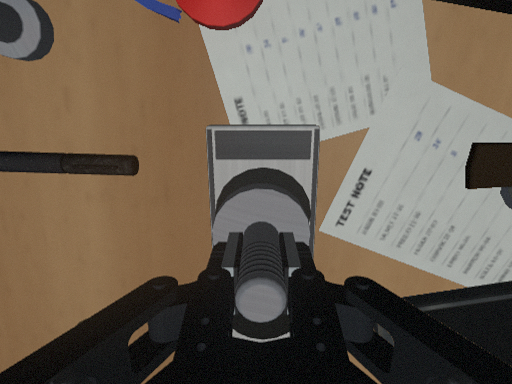

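View pics/s3.png

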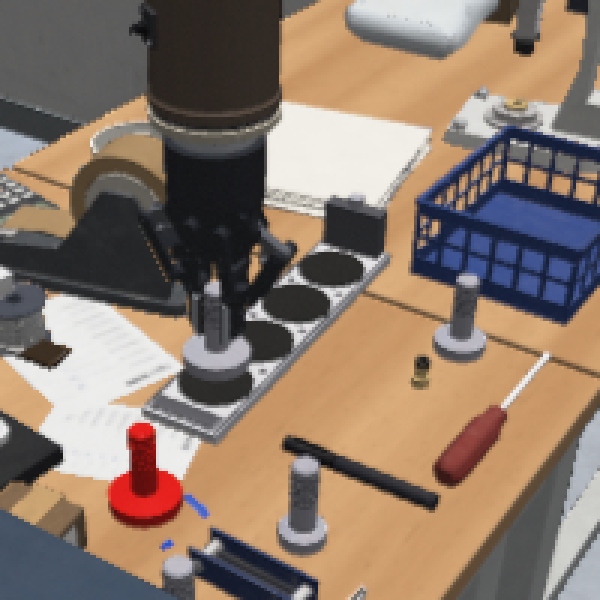

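The driver is held upright over pad a, with its foot about central on the pad in both views. I'll lower it, release and check.

Call:
{"name": "carry_out", "arguments": {
  "rows": [
    {"grip": 15, "dx": 0, "dy": 10, "dz": 0.2, "roll": 0},
    {"grip": 15, "dx": 0, "dy": 7, "dz": 0, "roll": 0},
    {"grip": 15, "dx": 0, "dy": 2, "dz": 0, "roll": 0},
    {"grip": 15, "dx": 0, "dy": 1, "dz": 0, "roll": 0},
    {"grip": 15, "dx": 0, "dy": 0, "dz": 0, "roll": 0},
    {"grip": 15, "dx": 0, "dy": 0, "dz": 0, "roll": 0}
  ]
}}

```text
time: 8.1
position: [579.2, 92.7, 40.8]
ee_rot: [[0.068, -0.001, 0.998], [-0.998, -0.0, 0.068], [0.0, -1.0, -0.001]]
ft_force: [-6.9, -0.6, 13.1]
finger_gap: 18.5
```

Call:
{"name": "carry_out", "arguments": {
  "rows": [
    {"grip": 30, "dx": 0, "dy": 0, "dz": 0, "roll": 0},
    {"grip": 45, "dx": 0, "dy": 0, "dz": 0, "roll": 0},
    {"grip": 60, "dx": 0, "dy": 0, "dz": 0, "roll": 0},
    {"grip": 75, "dx": 0, "dy": 0, "dz": 0, "roll": 0},
    {"grip": 85, "dx": 0, "dy": 0, "dz": 0, "roll": 0},
    {"grip": 85, "dx": 0, "dy": 0, "dz": 0, "roll": 0},
    {"grip": 85, "dx": 0, "dy": -30, "dz": 0, "roll": 0},
    {"grip": 85, "dx": 0, "dy": -40, "dz": 0, "roll": 0},
    {"grip": 85, "dx": 0, "dy": -40, "dz": 0, "roll": 0},
    {"grip": 85, "dx": 10, "dy": -40, "dz": -20, "roll": 0},
    {"grip": 85, "dx": 0, "dy": -20, "dz": 0, "roll": 0},
    {"grip": 85, "dx": 0, "dy": 0, "dz": 0, "roll": 0},
    {"grip": 85, "dx": 0, "dy": 0, "dz": 0, "roll": 0}
  ]
}}

```text
time: 9.72
position: [560.2, 81.4, 209.6]
ee_rot: [[0.068, -0.001, 0.998], [-0.998, -0.0, 0.068], [0.0, -1.0, -0.001]]
ft_force: [0.1, 0.1, -0.6]
finger_gap: 85.5
```

Run:
```python
from station import r
from h import *
d=wrist(r,"w4");print(d["pos"])
print(circ(d,15,579.8,93,32,"pics/a1.png",h=8)[1:],circ(d,27,579.8,93,28,"pics/a2.png",h=8)[1:])
cv2.imwrite("pics/m2.png",np.hstack([cv2.imread("pics/a1.png"),cv2.imread("pics/a2.png")]))
```

```text
[560.15306974  81.42610348 209.56067849]
(array([580.3 ,  93.06]), array([0.35, 0.39])) (array([579.43,  93.81]), array([0.41, 1.3 ]))
```

View pics/m2.png

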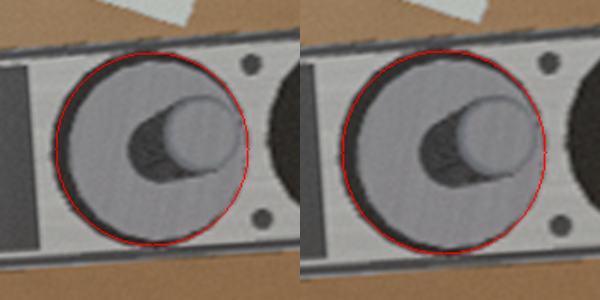

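View pics/w4.png

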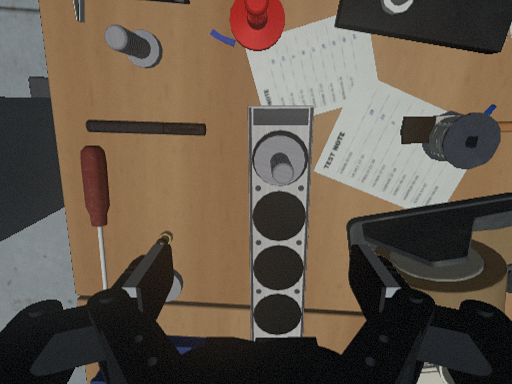

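```bash
cat >> h.py <<'E'
def circs(d,z,cx,cy,rad,h=8,sign=1,save=None):
    """signed: sign=+1 bright inside, -1 dark inside; trimmed; subpixel"""
    s=3.0;w=rad+h+8
    im=rect(d,z,cx-w,cx+w,cy-w,cy+w,s);g=cv2.GaussianBlur(cv2.cvtColor(im,cv2.COLOR_RGB2GRAY),(0,0),2).astype(float)
    gx=cv2.Sobel(g,cv2.CV_64F,1,0);gy=cv2.Sobel(g,cv2.CV_64F,0,1)
    a=np.linspace(0,2*np.pi,180,endpoint=False);L=[]
    for R in np.arange(rad-1,rad+1.1,.5):
      for ox in np.arange(-h,h+.1,.5):
        for oy in np.arange(-h,h+.1,.5):
            u=((w-(oy+R*np.cos(a)))*s).round().astype(int);v=((w-(ox+R*np.sin(a)))*s).round().astype(int)
            G=sign*(gx[v,u]*np.cos(a)+gy[v,u]*np.sin(a))
            L.append((np.clip(G,0,60).mean(),cx+ox,cy+oy,R))
    L.sort(reverse=True);B=np.array(L[:8])
    if save:
        o=im[:,:,::-1].copy();b=L[0];cv2.circle(o,(int((cy+w-b[2])*s),int((cx+w-b[1])*s)),int(b[3]*s),(0,0,255),1);cv2.imwrite(save,cv2.resize(o,(300,300)))
    return B[:,1:].mean(0).round(2),B[:,1:].std(0).round(2),B[0,0].round(1)
E
python3 - <<'E'
from h import *
d=dict(np.load("w4.npz"))
print(circs(d,15,579.8,93,32,sign=-1,save="pics/b1.png"),circs(d,27,579.8,93,28,save="pics/b2.png"))
d=dict(np.load("w1.npz"))
print(circs(d,15,579.8,93,32,sign=-1))
cv2.imwrite("pics/m3.png",np.hstack([cv2.imread("pics/b1.png"),cv2.imread("pics/b2.png")]))
E
```

```text
(array([580.36,  92.88,  31.38]), array([0.3 , 0.33, 0.22]), np.float64(55.9)) (array([579.05,  93.5 ,  27.25]), array([0.25, 0.35, 0.25]), np.float64(48.5))
(array([579.93,  92.94,  31.44]), array([0.22, 0.58, 0.17]), np.float64(58.4))
```

View pics/m3.png

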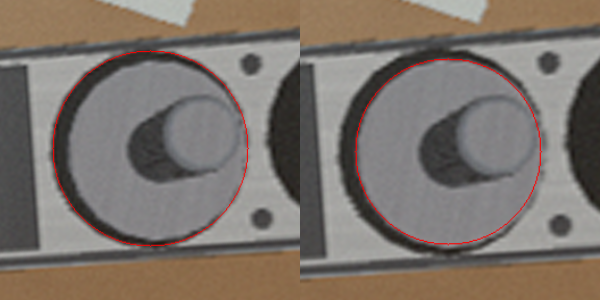

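The foot centre (579.1, 93.2) is within about 1.3 mm of the pad centre (580.2, 92.9), so driver 56 is placed. Driver 46 is next.

Call:
{"name": "carry_out", "arguments": {
  "rows": [
    {"grip": 85, "dx": 39.1, "dy": 0, "dz": -31.7, "roll": 0},
    {"grip": 85, "dx": 39.1, "dy": 0, "dz": -31.7, "roll": 0},
    {"grip": 85, "dx": 39.1, "dy": 0, "dz": -31.7, "roll": 0},
    {"grip": 85, "dx": 39.1, "dy": 0, "dz": -31.7, "roll": 0},
    {"grip": 85, "dx": 0, "dy": 35, "dz": 0, "roll": 0},
    {"grip": 85, "dx": 0, "dy": 35, "dz": 0, "roll": 0},
    {"grip": 85, "dx": 0, "dy": 35, "dz": 0, "roll": 0},
    {"grip": 85, "dx": 0, "dy": 0, "dz": 0, "roll": 0},
    {"grip": 85, "dx": 0, "dy": 0, "dz": 0, "roll": 0}
  ]
}}

```text
time: 10.9
position: [444.7, -83.2, 105.7]
ee_rot: [[0.068, -0.0, 0.998], [-0.998, 0.0, 0.068], [-0.0, -1.0, -0.0]]
ft_force: [0.4, 0.3, 0.4]
finger_gap: 85.1
```

Run:
```python
from station import r
from h import *
d=wrist(r,"w5");print(d["pos"],d["rot"].round(3))
print(circ(d,12,444.4,-83.3,23,"pics/c1.png",h=6,dr=1)[1:],circ(d,72,444.4,-83.3,10,"pics/c2.png",h=6,dr=1)[1:])
cv2.imwrite("pics/m4.png",np.hstack([cv2.resize(d["color"][:,:,::-1],(400,300)),cv2.resize(cv2.imread("pics/c1.png"),(300,300))]))
```

```text
[444.74486457 -83.21131416 105.691159  ] [[ 0.068 -0.     0.998]
 [-0.998  0.     0.068]
 [-0.    -1.    -0.   ]]
(array([444.15, -84.86]), array([0.25, 0.46])) (array([443.9 , -84.42]), array([0.35, 0.33]))
```

View pics/m4.png

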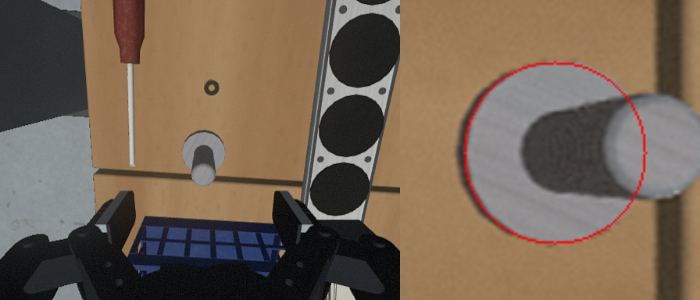

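Call:
{"name": "carry_out", "arguments": {
  "rows": [
    {"grip": 85, "dx": 1, "dy": 30, "dz": -0.6, "roll": 0},
    {"grip": 85, "dx": 0, "dy": 30, "dz": 0, "roll": 0},
    {"grip": 85, "dx": 0, "dy": 20, "dz": 0, "roll": 0},
    {"grip": 85, "dx": 0, "dy": 0, "dz": 0, "roll": 0},
    {"grip": 60, "dx": 0, "dy": 0, "dz": 0, "roll": 0},
    {"grip": 40, "dx": 0, "dy": 0, "dz": 0, "roll": 0},
    {"grip": 15, "dx": 0, "dy": 0, "dz": 0, "roll": 0},
    {"grip": 15, "dx": 0, "dy": 0, "dz": 0, "roll": 0},
    {"grip": 15, "dx": 0, "dy": 0, "dz": 0, "roll": 0},
    {"grip": 15, "dx": 0, "dy": 0, "dz": 0, "roll": 0},
    {"grip": 15, "dx": 0, "dy": 0, "dz": 0, "roll": 0},
    {"grip": 15, "dx": 0, "dy": 0, "dz": 0, "roll": 0},
    {"grip": 15, "dx": 0, "dy": -10, "dz": 0, "roll": 0},
    {"grip": 15, "dx": 0, "dy": -30, "dz": 0, "roll": 0},
    {"grip": 15, "dx": 0, "dy": -30, "dz": 0, "roll": 0},
    {"grip": 15, "dx": 0, "dy": -30, "dz": 0, "roll": 0},
    {"grip": 15, "dx": 0, "dy": 0, "dz": 0, "roll": 0}
  ]
}}

```text
time: 13.08
position: [445.2, -84.6, 127.3]
ee_rot: [[0.068, 0.004, 0.998], [-0.998, -0.001, 0.068], [0.001, -1.0, 0.004]]
ft_force: [0.2, -0.2, -3.2]
finger_gap: 18.6
```

Call:
{"name": "carry_out", "arguments": {
  "rows": [
    {"grip": 15, "dx": -24.5, "dy": 0, "dz": 37.1, "roll": 0},
    {"grip": 15, "dx": -24.5, "dy": 0, "dz": 37.1, "roll": 0},
    {"grip": 15, "dx": -24.5, "dy": 0, "dz": 37.1, "roll": 0},
    {"grip": 15, "dx": -24.5, "dy": 0, "dz": 37.1, "roll": 0},
    {"grip": 15, "dx": 0, "dy": 0, "dz": 0, "roll": 0},
    {"grip": 15, "dx": 0, "dy": 30, "dz": 0, "roll": 0},
    {"grip": 15, "dx": 0, "dy": 30, "dz": 0, "roll": 0},
    {"grip": 15, "dx": 0, "dy": 5, "dz": 0, "roll": 0},
    {"grip": 15, "dx": 0, "dy": 0, "dz": 0, "roll": 0},
    {"grip": 15, "dx": 0, "dy": 0, "dz": 0, "roll": 0}
  ]
}}

```text
time: 14.32
position: [586.0, 23.5, 61.3]
ee_rot: [[0.068, 0.001, 0.998], [-0.998, -0.0, 0.068], [0.0, -1.0, 0.001]]
ft_force: [-0.5, -0.4, -2.4]
finger_gap: 18.4
```

Run:
```python
from station import r
from h import *
d=wrist(r,"w6");print(d["pos"])
```

```text
[585.96018994  23.47949747  61.26266993]
```

View pics/w6.png

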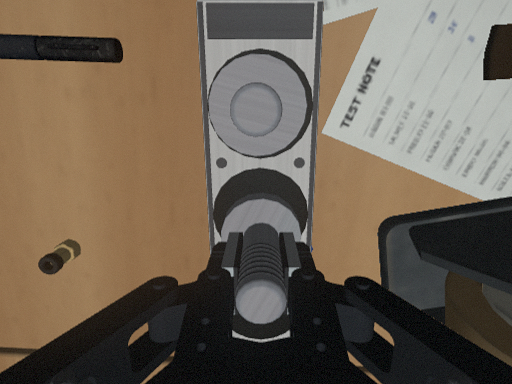

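Driver 46 hangs upright over pad b, and driver 56 stands centred on pad a at (260,103). I'll lower and release.

Call:
{"name": "carry_out", "arguments": {
  "rows": [
    {"grip": 15, "dx": 0, "dy": 10, "dz": 0, "roll": 0},
    {"grip": 15, "dx": 0, "dy": 7, "dz": 0, "roll": 0},
    {"grip": 15, "dx": 0, "dy": 2, "dz": 0, "roll": 0},
    {"grip": 15, "dx": 0, "dy": 1, "dz": 0, "roll": 0},
    {"grip": 15, "dx": 0, "dy": 0, "dz": 0, "roll": 0},
    {"grip": 15, "dx": 0, "dy": 0, "dz": 0, "roll": 0}
  ]
}}

```text
time: 15.12
position: [585.0, 23.6, 41.0]
ee_rot: [[0.068, -0.001, 0.998], [-0.998, -0.0, 0.068], [-0.0, -1.0, -0.001]]
ft_force: [-6.8, -0.6, 15.3]
finger_gap: 18.4
```

Run:
```python
from h import *
d=dict(np.load("w6.npz"))
print(circs(d,15,580,93,32,sign=-1,save="pics/b1.png"),circs(d,27,579.5,93,28,h=4,save="pics/b2.png"))
cv2.imwrite("pics/m5.png",np.hstack([cv2.imread("pics/b1.png"),cv2.imread("pics/b2.png")]))
```

```text
(array([580.06,  92.88,  31.38]), array([0.3 , 0.33, 0.22]), np.float64(53.9)) (array([579.31,  92.88,  27.25]), array([0.24, 0.33, 0.25]), np.float64(56.6))
```

View pics/m5.png

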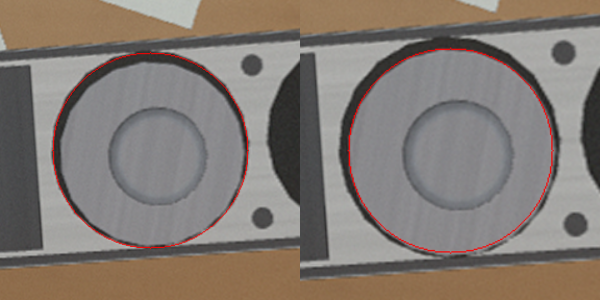

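Call:
{"name": "carry_out", "arguments": {
  "rows": [
    {"grip": 30, "dx": 0, "dy": 0, "dz": 0, "roll": 0},
    {"grip": 45, "dx": 0, "dy": 0, "dz": 0, "roll": 0},
    {"grip": 60, "dx": 0, "dy": 0, "dz": 0, "roll": 0},
    {"grip": 75, "dx": 0, "dy": 0, "dz": 0, "roll": 0},
    {"grip": 85, "dx": 0, "dy": 0, "dz": 0, "roll": 0},
    {"grip": 85, "dx": 0, "dy": 0, "dz": 0, "roll": 0},
    {"grip": 85, "dx": 0, "dy": -30, "dz": 0, "roll": 0},
    {"grip": 85, "dx": 0, "dy": -40, "dz": 0, "roll": 0},
    {"grip": 85, "dx": 0, "dy": -40, "dz": 0, "roll": 0},
    {"grip": 85, "dx": -36.6, "dy": -20, "dz": -29.3, "roll": 0},
    {"grip": 85, "dx": -36.6, "dy": -10, "dz": -29.3, "roll": 0},
    {"grip": 85, "dx": -36.6, "dy": 0, "dz": -29.3, "roll": 0},
    {"grip": 85, "dx": -36.6, "dy": 20, "dz": -29.3, "roll": 0},
    {"grip": 85, "dx": -36.6, "dy": 20, "dz": -29.3, "roll": 0},
    {"grip": 85, "dx": 0, "dy": 35, "dz": 0, "roll": 0},
    {"grip": 85, "dx": 0, "dy": 0, "dz": 0, "roll": 0},
    {"grip": 85, "dx": 0, "dy": 0, "dz": 0, "roll": 0}
  ]
}}

```text
time: 17.25
position: [427.5, 196.1, 106.1]
ee_rot: [[0.068, 0.0, 0.998], [-0.998, 0.0, 0.068], [-0.0, -1.0, 0.0]]
ft_force: [0.7, 0.3, 0.3]
finger_gap: 84.6
```

Run:
```python
from station import r
from h import *
d=wrist(r,"w7");print(d["pos"],d["rot"].round(3))
print(circ(d,12,426.6,196,18,"pics/c1.png",h=8,dr=1)[1:],circ(d,72,426.6,196,10,"pics/c2.png",h=8,dr=1)[1:])
cv2.imwrite("pics/m6.png",np.hstack([cv2.resize(d["color"][:,:,::-1],(400,300)),cv2.resize(cv2.imread("pics/c1.png"),(300,300))]))
```

```text
[427.46345929 196.10237331 106.05429581] [[ 0.068  0.     0.998]
 [-0.998  0.     0.068]
 [-0.    -1.     0.   ]]
(array([428.72, 199.44]), array([0.22, 0.39])) (array([428.91, 197.88]), array([0.35, 0.33]))
```

View pics/m6.png

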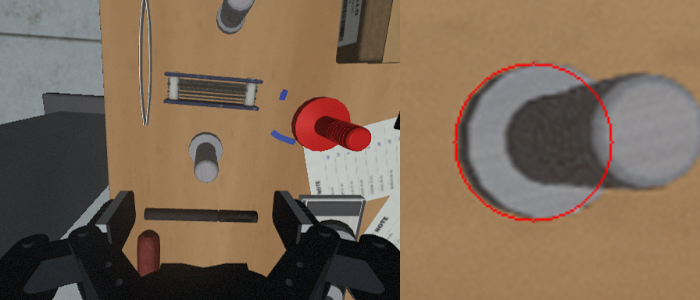

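Driver 36 stands at about (428.6, 197.5), from the foot and grip-top fits. I'll grasp and lift it.

Call:
{"name": "carry_out", "arguments": {
  "rows": [
    {"grip": 85, "dx": -1.3, "dy": 30, "dz": 1.1, "roll": 0},
    {"grip": 85, "dx": 0, "dy": 30, "dz": 0, "roll": 0},
    {"grip": 85, "dx": 0, "dy": 20, "dz": 0, "roll": 0},
    {"grip": 85, "dx": 0, "dy": 0, "dz": 0, "roll": 0},
    {"grip": 60, "dx": 0, "dy": 0, "dz": 0, "roll": 0},
    {"grip": 40, "dx": 0, "dy": 0, "dz": 0, "roll": 0},
    {"grip": 15, "dx": 0, "dy": 0, "dz": 0, "roll": 0},
    {"grip": 15, "dx": 0, "dy": 0, "dz": 0, "roll": 0},
    {"grip": 15, "dx": 0, "dy": 0, "dz": 0, "roll": 0},
    {"grip": 15, "dx": 0, "dy": 0, "dz": 0, "roll": 0},
    {"grip": 15, "dx": 0, "dy": 0, "dz": 0, "roll": 0},
    {"grip": 15, "dx": 0, "dy": 0, "dz": 0, "roll": 0},
    {"grip": 15, "dx": 0, "dy": -10, "dz": 0, "roll": 0},
    {"grip": 15, "dx": 0, "dy": -30, "dz": 0, "roll": 0},
    {"grip": 15, "dx": 0, "dy": -40, "dz": 0, "roll": 0},
    {"grip": 15, "dx": 0, "dy": -40, "dz": 0, "roll": 0},
    {"grip": 15, "dx": 0, "dy": 0, "dz": 0, "roll": 0},
    {"grip": 15, "dx": 0, "dy": 0, "dz": 0, "roll": 0}
  ]
}}

```text
time: 19.55
position: [427.5, 197.5, 145.2]
ee_rot: [[0.068, -0.0, 0.998], [-0.998, 0.0, 0.068], [-0.0, -1.0, -0.0]]
ft_force: [-0.1, 0.4, -1.2]
finger_gap: 18.8
```

Run:
```python
from station import r
from h import *
d=wrist(r,"w8");print(d["pos"])
```

```text
[427.50904606 197.45558349 145.21765892]
```

View pics/w8.png

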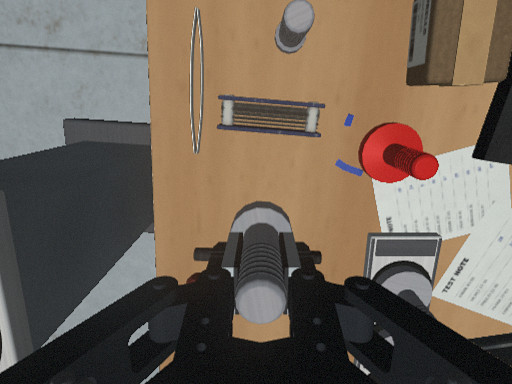

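Call:
{"name": "carry_out", "arguments": {
  "rows": [
    {"grip": 15, "dx": 42.4, "dy": 0, "dz": 24.3, "roll": 0},
    {"grip": 15, "dx": 42.4, "dy": 0, "dz": 24.3, "roll": 0},
    {"grip": 15, "dx": 42.4, "dy": 0, "dz": 24.3, "roll": 0},
    {"grip": 15, "dx": 42.4, "dy": 0, "dz": 24.3, "roll": 0},
    {"grip": 15, "dx": 42.4, "dy": 0, "dz": 24.3, "roll": 0},
    {"grip": 15, "dx": 42.4, "dy": 0, "dz": 24.3, "roll": 0},
    {"grip": 15, "dx": 0, "dy": 0, "dz": 0, "roll": 0},
    {"grip": 15, "dx": 0, "dy": 30, "dz": 0, "roll": 0},
    {"grip": 15, "dx": 0, "dy": 30, "dz": 0, "roll": 0},
    {"grip": 15, "dx": 0, "dy": 24, "dz": 0, "roll": 0},
    {"grip": 15, "dx": 0, "dy": 0, "dz": 0, "roll": 0},
    {"grip": 15, "dx": 0, "dy": 0, "dz": 0, "roll": 0}
  ]
}}

```text
time: 21.1
position: [590.4, -46.0, 61.5]
ee_rot: [[0.068, -0.001, 0.998], [-0.998, 0.0, 0.068], [-0.0, -1.0, -0.001]]
ft_force: [0.5, -0.0, -1.9]
finger_gap: 18.2
```

Run:
```python
from station import r
from h import *
d=wrist(r,"w9");print(d["pos"])
print(circs(d,15,585,23.6,32,sign=-1,save="pics/b1.png"),circs(d,27,585,23.6,23,h=4,save="pics/b2.png"))
cv2.imwrite("pics/m7.png",np.hstack([cv2.resize(d["color"][:,:,::-1],(400,300)),cv2.resize(cv2.imread("pics/b2.png"),(300,300))]))
```

```text
[590.43260753 -45.98351894  61.46303781]
(array([585.38,  23.16,  31.19]), array([0.22, 0.39, 0.24]), np.float64(58.6)) (array([584.69,  22.6 ,  22.5 ]), array([0.24, 0.35, 0.25]), np.float64(60.0))
```

View pics/m7.png

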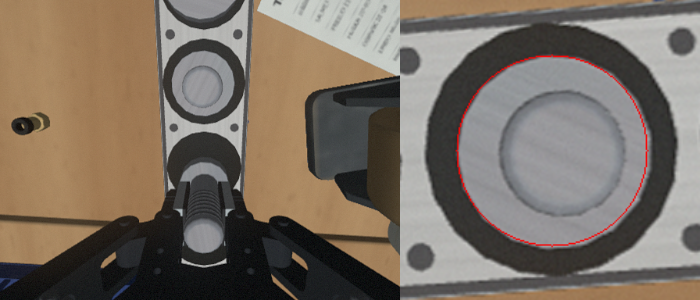

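Driver 46 sits within 0.9 mm of pad b's centre. I'll lower driver 36 onto pad c.

Call:
{"name": "carry_out", "arguments": {
  "rows": [
    {"grip": 15, "dx": 0, "dy": 10, "dz": 0.4, "roll": 0},
    {"grip": 15, "dx": 0, "dy": 7, "dz": 0, "roll": 0},
    {"grip": 15, "dx": 0, "dy": 2, "dz": 0, "roll": 0},
    {"grip": 15, "dx": 0, "dy": 1, "dz": 0, "roll": 0},
    {"grip": 15, "dx": 0, "dy": 0, "dz": 0, "roll": 0},
    {"grip": 15, "dx": 0, "dy": 0, "dz": 0, "roll": 0}
  ]
}}

```text
time: 21.9
position: [591.2, -46.3, 41.5]
ee_rot: [[0.068, 0.0, 0.998], [-0.998, -0.0, 0.068], [0.0, -1.0, 0.0]]
ft_force: [0.4, -0.1, -1.2]
finger_gap: 18.3
```

Call:
{"name": "carry_out", "arguments": {
  "rows": [
    {"grip": 15, "dx": 0, "dy": 1, "dz": -0.5, "roll": 0},
    {"grip": 15, "dx": 0, "dy": 0.3, "dz": 0, "roll": 0},
    {"grip": 15, "dx": 0, "dy": 0, "dz": 0, "roll": 0}
  ]
}}

```text
time: 22.28
position: [591.0, -46.4, 40.8]
ee_rot: [[0.068, 0.001, 0.998], [-0.998, -0.0, 0.068], [0.0, -1.0, 0.001]]
ft_force: [-1.0, 1.1, 10.4]
finger_gap: 18.2
```

Call:
{"name": "carry_out", "arguments": {
  "rows": [
    {"grip": 30, "dx": 0, "dy": 0, "dz": 0, "roll": 0},
    {"grip": 45, "dx": 0, "dy": 0, "dz": 0, "roll": 0},
    {"grip": 60, "dx": 0, "dy": 0, "dz": 0, "roll": 0},
    {"grip": 75, "dx": 0, "dy": 0, "dz": 0, "roll": 0},
    {"grip": 85, "dx": 0, "dy": 0, "dz": 0, "roll": 0},
    {"grip": 85, "dx": 0, "dy": 0, "dz": 0, "roll": 0},
    {"grip": 85, "dx": 0, "dy": -40, "dz": 0, "roll": 0},
    {"grip": 85, "dx": 0, "dy": -50, "dz": 0, "roll": 0},
    {"grip": 85, "dx": 0, "dy": -50, "dz": 0, "roll": 0},
    {"grip": 85, "dx": 0, "dy": -30, "dz": 0, "roll": 0},
    {"grip": 85, "dx": 0, "dy": 0, "dz": 0, "roll": 0}
  ]
}}

```text
time: 23.65
position: [591.9, -46.5, 212.6]
ee_rot: [[0.068, 0.004, 0.998], [-0.998, -0.001, 0.068], [0.001, -1.0, 0.004]]
ft_force: [-1.0, -0.7, -0.6]
finger_gap: 85.1
```

Run:
```python
from station import r
from h import *
d=wrist(r,"w10");print(d["pos"])
print(circs(d,15,590,-46,32,sign=-1,save="pics/b1.png"),circs(d,27,590,-46,18,h=4,save="pics/b2.png"))
cv2.imwrite("pics/m8.png",np.hstack([cv2.resize(d["color"][:,:,::-1],(400,300)),cv2.resize(cv2.imread("pics/b2.png"),(300,300))]))
```

```text
[591.88798091 -46.46657545 212.56814688]
(array([590.19, -46.62,  31.31]), array([0.24, 0.33, 0.24]), np.float64(57.5)) (array([590.75, -47.19,  17.81]), array([0.25, 0.35, 0.24]), np.float64(48.1))
```

View pics/m8.png

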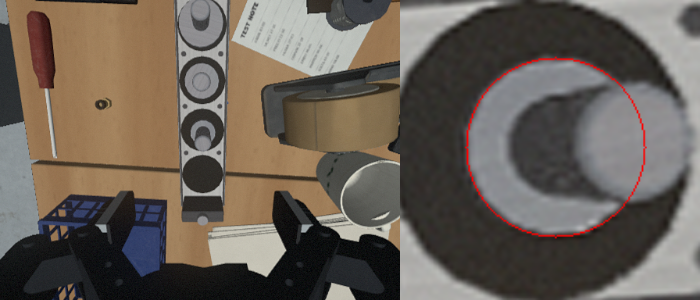

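Call:
{"name": "carry_out", "arguments": {
  "rows": [
    {"grip": 85, "dx": -47.2, "dy": 0, "dz": -15.6, "roll": 0},
    {"grip": 85, "dx": -47.2, "dy": 0, "dz": -15.6, "roll": 0},
    {"grip": 85, "dx": -47.2, "dy": 0, "dz": -15.6, "roll": 0},
    {"grip": 85, "dx": -47.2, "dy": 0, "dz": -15.6, "roll": 0},
    {"grip": 85, "dx": -47.2, "dy": 0, "dz": -15.6, "roll": 0},
    {"grip": 85, "dx": -47.2, "dy": 0, "dz": -15.6, "roll": 0},
    {"grip": 85, "dx": -47.2, "dy": 0, "dz": -15.6, "roll": 0},
    {"grip": 85, "dx": -47.2, "dy": 0, "dz": -15.6, "roll": 0},
    {"grip": 85, "dx": 0, "dy": 0, "dz": 0, "roll": 9.8},
    {"grip": 85, "dx": 0, "dy": 0, "dz": 0, "roll": 9.8},
    {"grip": 85, "dx": 0, "dy": 0, "dz": 0, "roll": 9.8},
    {"grip": 85, "dx": 0, "dy": 0, "dz": 0, "roll": 9.8},
    {"grip": 85, "dx": 0, "dy": 0, "dz": 0, "roll": 9.8},
    {"grip": 85, "dx": 0, "dy": 20, "dz": 0, "roll": 0},
    {"grip": 85, "dx": 0, "dy": 0, "dz": 0, "roll": 0},
    {"grip": 85, "dx": 0, "dy": 0, "dz": 0, "roll": 0}
  ]
}}

```text
time: 25.7
position: [440.1, 321.8, 189.8]
ee_rot: [[-0.708, -0.001, 0.706], [-0.706, -0.001, -0.708], [0.001, -1.0, -0.0]]
ft_force: [-0.4, -0.0, 0.4]
finger_gap: 84.7
```

Run:
```python
from station import r
from h import *
d=wrist(r,"w11");print(d["pos"],d["rot"].round(3))
print(circ(d,12,440.5,322,13,"pics/c1.png",h=8,dr=1)[1:],circ(d,72,440.5,322,10,"pics/c2.png",h=8,dr=1)[1:])
cv2.imwrite("pics/m9.png",np.hstack([cv2.resize(d["color"][:,:,::-1],(400,300)),cv2.resize(cv2.imread("pics/c1.png"),(200,300)),cv2.resize(cv2.imread("pics/c2.png"),(200,300))]))
```

```text
[440.10027866 321.78976692 189.75318416] [[-0.708 -0.001  0.706]
 [-0.706 -0.001 -0.708]
 [ 0.001 -1.    -0.   ]]
(array([436.06, 317.31]), array([5.61, 5.31])) (array([443.56, 324.12]), array([0.3 , 0.33]))
```

View pics/m9.png

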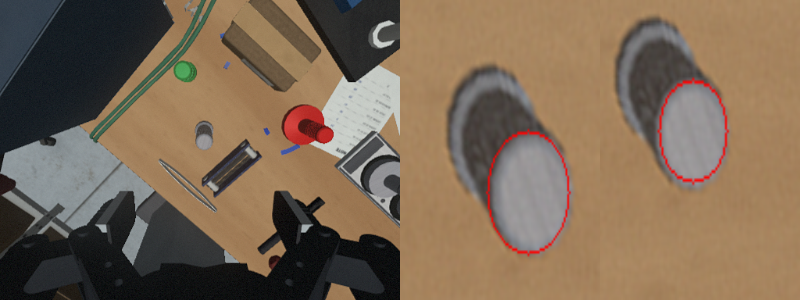

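Driver 36 is within 0.8 mm of pad c's centre. Driver 26 is at about (443.6, 324.2). I'll check the height of the nearby drum holder, since a finger comes close to it.

Run:
```python
from h import *
d=dict(np.load("w11.npz"));W=cloud(d).reshape(-1,3)
m=(W[:,0]>385)&(W[:,0]<500)&(W[:,1]>230)&(W[:,1]<295)&(W[:,2]>6)&(W[:,2]<80)
b=W[m];print(np.percentile(b,[1,10,50,90,99],axis=0).round())
c=W[(np.hypot(W[:,0]-443,W[:,1]-324)<75)&(W[:,2]>5)&(W[:,2]<120)]
rel=c-[443.6,324.2,0];a=rel[:,:2]@[.706,-.708];p=rel[:,:2]@[.708,.706]
k=(np.abs(p)<16)&(np.abs(a)>15)
print("in finger lane:",k.sum(), np.c_[a,p,c[:,2]][k][::15].round()[:15])
print(np.bincount((np.clip(c[(c[:,2]>65),2],65,80)-65).astype(int)), c[c[:,2]>66].mean(0))
```

```text
[[388. 245.   7.]
 [397. 247.  11.]
 [433. 258.  15.]
 [468. 272.  24.]
 [475. 273.  25.]]
in finger lane: 22 [[ 59. -15.   5.]
 [ 58. -15.  21.]]
[ 11   8   5  17  83 161 132  29   1] [448.70776612 333.55430389  70.5745915 ]
```

Call:
{"name": "carry_out", "arguments": {
  "rows": [
    {"grip": 85, "dx": -4.2, "dy": 30, "dz": 0.8, "roll": 0},
    {"grip": 85, "dx": 0, "dy": 30, "dz": 0, "roll": 0},
    {"grip": 85, "dx": 0, "dy": 24, "dz": 0, "roll": 0},
    {"grip": 85, "dx": 0, "dy": 0, "dz": 0, "roll": 0},
    {"grip": 85, "dx": 0, "dy": 0, "dz": 0, "roll": 0}
  ]
}}

```text
time: 26.38
position: [444.4, 324.7, 107.0]
ee_rot: [[-0.708, 0.001, 0.706], [-0.706, 0.001, -0.708], [-0.001, -1.0, 0.0]]
ft_force: [0.2, 1.0, -0.2]
finger_gap: 85.1
```

Run:
```python
from station import r
from h import *
d=wrist(r,"w12");print(d["pos"],d["rot"].round(3))
print(circ(d,12,443.6,324.2,13,"pics/c1.png",h=4,dr=1)[1:],circ(d,72,443.6,324.2,10,"pics/c2.png",h=5,dr=1)[1:])
cv2.imwrite("pics/m10.png",np.hstack([cv2.resize(d["color"][:,:,::-1],(400,300)),cv2.resize(cv2.imread("pics/c1.png"),(300,300))]))
```

```text
[444.36681736 324.6749726  107.02451135] [[-0.708  0.001  0.706]
 [-0.706  0.001 -0.708]
 [-0.001 -1.     0.   ]]
(array([443.22, 324.01]), array([0.7 , 0.61])) (array([443.66, 324.32]), array([0.3 , 0.33]))
```

View pics/m10.png

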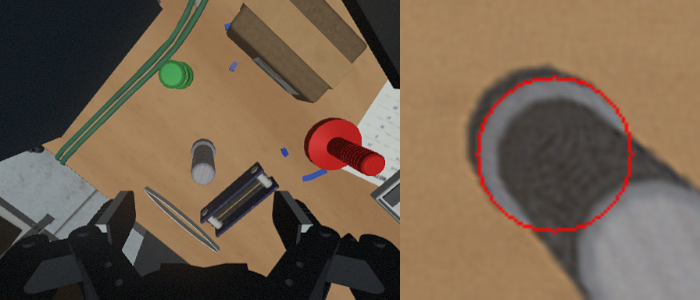

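Call:
{"name": "carry_out", "arguments": {
  "rows": [
    {"grip": 85, "dx": 1, "dy": 30, "dz": -0.3, "roll": 0},
    {"grip": 85, "dx": 0, "dy": 30, "dz": 0, "roll": 0},
    {"grip": 85, "dx": 0, "dy": 21, "dz": 0, "roll": 0},
    {"grip": 85, "dx": 0, "dy": 0, "dz": 0, "roll": 0},
    {"grip": 60, "dx": 0, "dy": 0, "dz": 0, "roll": 0},
    {"grip": 40, "dx": 0, "dy": 0, "dz": 0, "roll": 0},
    {"grip": 15, "dx": 0, "dy": 0, "dz": 0, "roll": 0},
    {"grip": 15, "dx": 0, "dy": 0, "dz": 0, "roll": 0},
    {"grip": 15, "dx": 0, "dy": 0, "dz": 0, "roll": 0},
    {"grip": 15, "dx": 0, "dy": 0, "dz": 0, "roll": 0},
    {"grip": 15, "dx": 0, "dy": 0, "dz": 0, "roll": 0},
    {"grip": 15, "dx": 0, "dy": 0, "dz": 0, "roll": 0}
  ]
}}

```text
time: 27.92
position: [443.2, 324.1, 25.6]
ee_rot: [[-0.708, 0.001, 0.706], [-0.706, 0.0, -0.708], [-0.001, -1.0, 0.0]]
ft_force: [-1.4, -0.4, 9.9]
finger_gap: 18.5
```

Call:
{"name": "carry_out", "arguments": {
  "rows": [
    {"grip": 15, "dx": 0, "dy": -10, "dz": 0, "roll": 0},
    {"grip": 15, "dx": 0, "dy": -40, "dz": 0, "roll": 0},
    {"grip": 15, "dx": 0, "dy": -50, "dz": 0, "roll": 0},
    {"grip": 15, "dx": 0, "dy": -40, "dz": 0, "roll": 0},
    {"grip": 15, "dx": 0, "dy": 0, "dz": 0, "roll": -9.8},
    {"grip": 15, "dx": 0, "dy": 0, "dz": 0, "roll": -9.8},
    {"grip": 15, "dx": 0, "dy": 0, "dz": 0, "roll": -9.8},
    {"grip": 15, "dx": 0, "dy": 0, "dz": 0, "roll": -9.8},
    {"grip": 15, "dx": 0, "dy": 0, "dz": 0, "roll": -9.8},
    {"grip": 15, "dx": 0, "dy": 0, "dz": 0, "roll": 0},
    {"grip": 15, "dx": 0, "dy": 0, "dz": 0, "roll": 0}
  ]
}}

```text
time: 29.3
position: [442.9, 323.8, 165.2]
ee_rot: [[0.064, 0.0, 0.998], [-0.998, 0.0, 0.064], [-0.0, -1.0, 0.0]]
ft_force: [-0.3, -0.2, -1.1]
finger_gap: 18.3
```

Call:
{"name": "carry_out", "arguments": {
  "rows": [
    {"grip": 15, "dx": 49.9, "dy": 0, "dz": 13.7, "roll": 0},
    {"grip": 15, "dx": 49.9, "dy": 0, "dz": 13.7, "roll": 0},
    {"grip": 15, "dx": 49.9, "dy": 0, "dz": 13.7, "roll": 0},
    {"grip": 15, "dx": 49.9, "dy": 0, "dz": 13.7, "roll": 0},
    {"grip": 15, "dx": 49.9, "dy": 0, "dz": 13.7, "roll": 0},
    {"grip": 15, "dx": 49.9, "dy": 0, "dz": 13.7, "roll": 0},
    {"grip": 15, "dx": 49.9, "dy": 0, "dz": 13.7, "roll": 0},
    {"grip": 15, "dx": 49.9, "dy": 0, "dz": 13.7, "roll": 0},
    {"grip": 15, "dx": 49.9, "dy": 0, "dz": 13.7, "roll": 0},
    {"grip": 15, "dx": 0, "dy": 0, "dz": 0, "roll": 0},
    {"grip": 15, "dx": 0, "dy": 30, "dz": 0, "roll": 0},
    {"grip": 15, "dx": 0, "dy": 30, "dz": 0, "roll": 0},
    {"grip": 15, "dx": 0, "dy": 30, "dz": 0, "roll": 0},
    {"grip": 15, "dx": 0, "dy": 14, "dz": 0, "roll": 0},
    {"grip": 15, "dx": 0, "dy": 0, "dz": 0, "roll": 0},
    {"grip": 15, "dx": 0, "dy": 0, "dz": 0, "roll": 0}
  ]
}}

```text
time: 31.3
position: [597.2, -115.8, 62.0]
ee_rot: [[0.068, 0.001, 0.998], [-0.998, -0.0, 0.068], [0.0, -1.0, 0.001]]
ft_force: [-0.4, 0.2, -0.3]
finger_gap: 18.8
```

Run:
```python
from station import r
from h import *
d=wrist(r,"w13");print(d["pos"])
print(circs(d,15,590,-46,32,sign=-1,save="pics/b1.png"),circs(d,27,590,-46,18,h=4,save="pics/b2.png"))
s=r.get_image("side");S=cv2.resize(s["color"][90:240,220:370,::-1],(300,300),interpolation=cv2.INTER_CUBIC)
cv2.imwrite("pics/m11.png",np.hstack([cv2.resize(d["color"][:,:,::-1],(400,300)),S]))
```

```text
[ 597.18674749 -115.82779735   62.04754608]
(array([590.31, -46.56,  31.12]), array([0.24, 0.39, 0.22]), np.float64(58.7)) (array([591.  , -47.25,  17.5 ]), array([0.35, 0.25, 0.25]), np.float64(60.0))
```

View pics/m11.png

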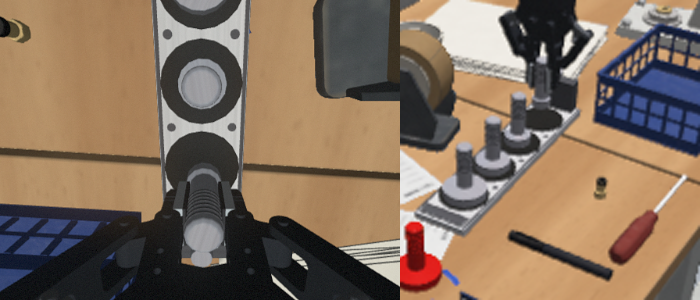

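Three drivers stand in order, and driver 26 hangs over pad d about 2 mm too far in x. I'll correct that and lower.

Call:
{"name": "carry_out", "arguments": {
  "rows": [
    {"grip": 15, "dx": 0.2, "dy": 10, "dz": -2.2, "roll": 0},
    {"grip": 15, "dx": 0, "dy": 7, "dz": 0, "roll": 0},
    {"grip": 15, "dx": 0, "dy": 2, "dz": 0, "roll": 0},
    {"grip": 15, "dx": 0, "dy": 1, "dz": 0, "roll": 0},
    {"grip": 15, "dx": 0, "dy": 0, "dz": 0, "roll": 0},
    {"grip": 15, "dx": 0, "dy": 0, "dz": 0, "roll": 0}
  ]
}}

```text
time: 32.15
position: [594.5, -116.2, 41.2]
ee_rot: [[0.068, 0.0, 0.998], [-0.998, -0.0, 0.068], [0.0, -1.0, 0.0]]
ft_force: [0.1, -0.5, -1.0]
finger_gap: 18.4
```

Call:
{"name": "carry_out", "arguments": {
  "rows": [
    {"grip": 15, "dx": 0, "dy": 0.6, "dz": 0.3, "roll": 0},
    {"grip": 15, "dx": 0, "dy": 0.3, "dz": 0, "roll": 0},
    {"grip": 15, "dx": 0, "dy": 0, "dz": 0, "roll": 0},
    {"grip": 15, "dx": 0, "dy": 0, "dz": 0, "roll": 0}
  ]
}}

```text
time: 32.65
position: [594.8, -116.2, 40.7]
ee_rot: [[0.068, 0.0, 0.998], [-0.998, -0.0, 0.068], [0.0, -1.0, 0.0]]
ft_force: [-2.2, -0.4, 8.1]
finger_gap: 18.4
```

Call:
{"name": "carry_out", "arguments": {
  "rows": [
    {"grip": 30, "dx": 0, "dy": 0, "dz": 0, "roll": 0},
    {"grip": 45, "dx": 0, "dy": 0, "dz": 0, "roll": 0},
    {"grip": 60, "dx": 0, "dy": 0, "dz": 0, "roll": 0},
    {"grip": 75, "dx": 0, "dy": 0, "dz": 0, "roll": 0},
    {"grip": 85, "dx": 0, "dy": 0, "dz": 0, "roll": 0},
    {"grip": 85, "dx": 0, "dy": 0, "dz": 0, "roll": 0},
    {"grip": 85, "dx": 0, "dy": -40, "dz": 0, "roll": 0},
    {"grip": 85, "dx": 0, "dy": -50, "dz": 0, "roll": 0},
    {"grip": 85, "dx": 0, "dy": -50, "dz": 0, "roll": 0},
    {"grip": 85, "dx": 0, "dy": -30, "dz": -10, "roll": 0},
    {"grip": 85, "dx": -20, "dy": -20, "dz": -30, "roll": 0},
    {"grip": 85, "dx": -20, "dy": 0, "dz": -30, "roll": 0},
    {"grip": 85, "dx": 0, "dy": 0, "dz": 0, "roll": 0},
    {"grip": 85, "dx": 0, "dy": 0, "dz": 0, "roll": 0}
  ]
}}

```text
time: 34.4
position: [522.6, -81.2, 230.4]
ee_rot: [[0.068, 0.001, 0.998], [-0.998, -0.0, 0.068], [0.0, -1.0, 0.001]]
ft_force: [0.0, -0.5, 0.1]
finger_gap: 85.3
```

Run:
```python
from station import r
from h import *
d=wrist(r,"w14");print(d["pos"])
for n,x,y,R in(("26",594.9,-116.2,13),("36",590.2,-46.6,18),("46",585.2,23.4,23),("56",580,93,28)):
    a=circs(d,15,x,y,32,sign=-1);b=circs(d,27,x,y,R,h=4,save=f"pics/e{n}.png");print(n,a[0],b[0],(b[0]-a[0])[:2])
s=r.get_image("side");S=cv2.resize(s["color"][90:240,220:370,::-1],(300,300),interpolation=cv2.INTER_CUBIC)
cv2.imwrite("pics/m12.png",np.hstack([cv2.resize(d["color"][:,:,::-1],(400,300)),S]))
cv2.imwrite("pics/m13.png",cv2.resize(np.hstack([cv2.imread(f"pics/e{n}.png") for n in("26","36","46","56")]),(800,200)))
```

```text
[522.62607294 -81.18733645 230.35967234]
26 [ 594.65 -115.95   31.31] [ 594.15 -116.39   12.69] [-0.5  -0.44]
36 [590.01 -46.54  31.38] [590.89 -46.98  17.75] [ 0.88 -0.44]
46 [585.01  22.96  31.19] [584.76  22.71  22.81] [-0.25 -0.25]
56 [580.25  91.56  31.19] [578.88  91.38  27.12] [-1.37 -0.18]
```

View pics/m12.png

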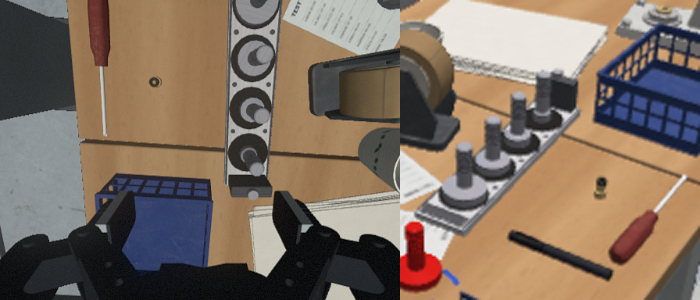

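View pics/m13.png

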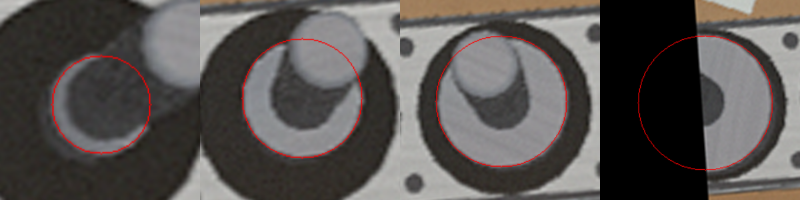

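All four drivers stand upright in order, each within about 1.3 mm of its pad centre. The arm is clear of everything, so I'm handing in.

Run:
```python
from station import r
print(r.sign_off(), r.get_state()["time"])
```

```text
the job is handed in; nothing more can be done
the job is handed in; nothing more can be done
```

The four drivers are back on the rail in order of foot size. The end stop is at the rail's -y end, so 26 mm is on pad_d next to it, then 36 mm on pad_c, 46 mm on pad_b and 56 mm on pad_a. I handed the job in at about 34.5 s, with the gripper open and well clear.

**Centring:** my last wrist-camera checks put each foot this far from its pad centre, in camera-measured world x and y:

| Driver | Pad | x offset (mm) | y offset (mm) |
|---|---|---|---|
| 26 | d | -0.5 | -0.4 |
| 36 | c | +0.9 | -0.4 |
| 46 | b | -0.3 | -0.3 |
| 56 | a | -0.75 | 0.0 |

**Upright:** the last side picture shows all four standing upright. None was knocked over, and I left the red and green look-alikes alone.

**Checks that disagreed:** driver 56 was half out of frame in the last picture, and that fit gave -1.4 mm in x. I used the earlier full view for the table. Its first fit locked onto the pad edge, so I redid it with a fit that tells bright from dark. The first foot fit on driver 36, before I picked it up, caught a side edge or shadow, so I took its position by hand from the picture.

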